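# Run a fingertip round the lunch box lid

### The job

Make sure that the lunch box's snap lid is down: run your fingertips along the rim of the lid right round it, starting at the corner with the orange pull tab, going clockwise as seen from above and coming back to that corner, touching it lightly along every part. Do not press hard, and do not lift, tip or push the box along, leave the cups and the strainer alone, and take your hand away at the end.

Things in the scene. Friction and masses are not known exactly. Their poses are not given: they have to be found in the camera images.
- lunch_box: Closed plastic lunch box, loose, about 0.85 kg in all: pale grey tub 154 x 99 mm under a blue snap lid 168 x 113 mm (corner radius 26 mm). Origin: centre of its underside, on the white shelf top (0.05 m above z = 0). x runs along the long side, y along the short side, z up; any yaw. An orange pull tab sticks out at the +x +y corner, 7 mm below the top of the rim, clear of a finger on the rim.
- rim_center (a point): Centre of the loop of the lid's rim, level with the top of the rim, 58 mm above the lunch box's origin; axes as the lunch box's. The rim is a round bead 8 mm wide, all at one height; its centreline is a rounded rectangle, half sizes 78 mm (x) and 50.5 mm (y), corner radius 20 mm. Inside it the lid's panel lies about 3 mm lower.
- lid (a joint): How far the lid is pressed down on its springy gasket (m): 0 at rest, at most 0.003. It starts to give at about 1 N, gives about 0.5 mm per newton, then is solid; it springs back when let go. The rim goes down with it. The lid does not come off.
- rim_1: Stretch 1 of the lid's rim bead: the corner at the pull tab. The bead is counted clockwise, seen from above, in 9 equal stretches of 53 mm, end to end, the first centred on the tab corner. Origin: on top of the bead, midway along the stretch, at x = 72, y = 45 mm in the lunch box's frame; axes as the lunch box's.
- rim_2: Stretch 2 of the lid's rim bead: the short side next to the tab. The bead is counted clockwise, seen from above, in 9 equal stretches of 53 mm, end to end, the first centred on the tab corner. Origin: on top of the bead, midway along the stretch, at x = 78, y = -7 mm in the lunch box's frame; axes as the lunch box's.
- rim_3: Stretch 3 of the lid's rim bead: the next corner, running into the long side away from the tab. The bead is counted clockwise, seen from above, in 9 equal stretches of 53 mm, end to end, the first centred on the tab corner. Origin: on top of the bead, midway along the stretch, at x = 60, y = -50 mm in the lunch box's frame; axes as the lunch box's.
- rim_4: Stretch 4 of the lid's rim bead: the middle of that long side. The bead is counted clockwise, seen from above, in 9 equal stretches of 53 mm, end to end, the first centred on the tab corner. Origin: on top of the bead, midway along the stretch, at x = 6, y = -50 mm in the lunch box's frame; axes as the lunch box's.
- rim_5: Stretch 5 of the lid's rim bead: the corner diagonally opposite the tab, long-side part. The bead is counted clockwise, seen from above, in 9 equal stretches of 53 mm, end to end, the first centred on the tab corner. Origin: on top of the bead, midway along the stretch, at x = -47, y = -50 mm in the lunch box's frame; axes as the lunch box's.
- rim_6: Stretch 6 of the lid's rim bead: the same corner and the other short side. The bead is counted clockwise, seen from above, in 9 equal stretches of 53 mm, end to end, the first centred on the tab corner. Origin: on top of the bead, midway along the stretch, at x = -78, y = -20 mm in the lunch box's frame; axes as the lunch box's.
- rim_7: Stretch 7 of the lid's rim bead: the last corner, running into the long side that leads back to the tab. The bead is counted clockwise, seen from above, in 9 equal stretches of 53 mm, end to end, the first centred on the tab corner. Origin: on top of the bead, midway along the stretch, at x = -78, y = 34 mm in the lunch box's frame; axes as the lunch box's.
- rim_8: Stretch 8 of the lid's rim bead: that long side. The bead is counted clockwise, seen from above, in 9 equal stretches of 53 mm, end to end, the first centred on the tab corner. Origin: on top of the bead, midway along the stretch, at x = -33, y = 50 mm in the lunch box's frame; axes as the lunch box's.
- rim_9: Stretch 9 of the lid's rim bead: the end of that long side, up to the tab corner's stretch. The bead is counted clockwise, seen from above, in 9 equal stretches of 53 mm, end to end, the first centred on the tab corner. Origin: on top of the bead, midway along the stretch, at x = 20, y = 50 mm in the lunch box's frame; axes as the lunch box's.
- cup_1: Green ceramic cup, loose, upright, 82 mm across the rim, 90 mm tall, origin at the centre of its foot. To be left alone.
- cup_2: Green ceramic cup, loose, upright, 82 mm across the rim, 90 mm tall, origin at the centre of its foot. To be left alone.
- strainer: Stainless steel strainer lying upside down to dry, loose: dome 126 mm across and 50 mm high, origin under the dome's centre; its black handle runs to 183 mm along the strainer's -y axis, at most 13 mm high. To be left alone. A fixed bamboo dish rack with plates, 0.26 m high, stands farther to the right (y below -0.40 m).

How it is judged:
By the outcome, as a careful person would: the job done as asked, in the order asked, and still so for the second after the job is handed in, with the robot touching nothing.
It also fails if it takes over 64 s, if anything falls off the work surface, if the arm or the gripper's body presses on something with over 40 N, if the wrist force passes 120 N, or if a joint passes its speed limit or range.

### The arm

A 6-joint arm with a two-finger parallel gripper is mounted at the origin on the work surface. World frame = base frame: x ahead of the robot, y to its left, z up, the work surface at z = 0. Lengths are in mm, angles in rad, forces in N, time in s.
With the tool pointing down it reaches from about 300 to 775 mm from the base axis. Payload 14.6 kg.
Tool frame: the origin (TCP) lies at the very end of the fingers, on their centre line; the grasp point (between the pads) lies 19 mm behind it; z points along the fingers, y is the line along which they close (so a half turn about z gives the same grasp; the last joint's range is limited). The gripper opens to 94 mm and grips with 3 to 60 N. Pads are 16 mm wide; open, the fingers measure 119 mm over their backs; the gripper's body (75 mm by 177 mm) begins 78 mm behind the grasp point.
Start: joints at [1.052, 0.3, 1.521, -0, 1.321, -0.067], TCP at [240.118, 494.806, 205.446] pointing down, gripper open.
Joint ranges: [-3.03, 3.03], [-0.79, 2.21], [0.23, 2.52], [-1.04, 4.18], [0, 3.07], [-2.55, 2.55]. Speed limits (rad/s): [2.22, 2.22, 2.57, 3.14, 3.14, 3.14].

### API

Orientations are given as [roll, pitch, yaw] about the fixed x, y, z axes, in that order (R = Rz(yaw) Ry(pitch) Rx(roll)).
In Python, from cell import manip, camera, get_calibration gives the robot as it stands. The module is installed in compiled form; this text tells all that it offers.
- The arm moves only by the tool jog_arm, never from a script. Its argument "plan" is one flat list of numbers, 6 for each row, row after row: the shift along the world's x, y, z in m, then the turn, a rotation vector about the world's x, y, z in degrees. A call has 1 to 20 rows; each row is the pose to reach, as a shift and turn from the pose commanded when the call began; what a row does not reach only later rows make up. A row lasts 1/10 s, in which the tool goes at most 50 mm and 8.59 degrees, less where a joint would pass 70% of its speed; a pose out of reach is approached as far as the arm can. A call with a gripper value outside its range is refused whole. "claw" is the finger opening in m, from 0 to 0.094, set as the call begins (left out, the last holds). The fingers move at their own pace and stop on an object; "force" is the grip in N (left out, the last holds). Time passes only in rows, so rows that repeat a pose let the fingers close. It gives the time, the measured TCP pose, the force, the opening and the grip force at its end, in the units of the state.
- manip.read_state(): the state, without advancing time (a new reading comes with each control period).
- camera(name): name is "scene" or "top" or "wrist"; returns (picture, depth): 400x640x3 uint8, red, green, blue; 400x640 float32, mm along the optical axis (not along the pixel's ray), 0 where there is no reading.
- get_calibration(name): a dict with "fx", "fy", "cx", "cy" (pixels), "origin" and "attitude" of the camera in the world. Camera axes: x right, y down, z forward; pixel columns grow to the right and rows downward; lengths in mm; the calibration is good to about 2 mm. A picture is of the moment at which its call begins: read the wrist's pose just before it. get_calibration takes no time and is no camera call; for the wrist camera it gives the pose at the moment of the call.
- manip.sign_off(): hands the job in; it is judged then, once.
The state is a dict: "clock": time; "joints": joint angles; "qd": joint speeds; "effort": joint torques, N m; "eef_pos": TCP position; "eef_rot": TCP orientation; "wrist_force": force on the tool from outside, world axes, zero at the start; "moment": the same for the moment, N m; "finger_gap": finger opening in mm; "finger_force": force on a finger pad.
Only numpy, scipy, OpenCV 4.12 (cv2) and the standard library are available. Lean on these libraries where they do the work, as an engineer would, in place of code of your own. Each camera call takes 0.05 s, during which the arm holds its last target. There are 200 camera calls.

## Working session

There is one attempt and no reset: what is moved stays moved. The work goes in short steps, Python scripts to look and compute and a tool call to move; the robot and the scene stay as the last step left them, time stands still between calls to the robot, and variables do not carry over. Pictures are saved under pics/ and viewed, at most 10 in all, crops included, and the job is handed in when it is done.

Besides the shell and the picture viewer there is one more tool, called after ">>>" as name(argument=value, ...) on one line, values as JSON. jog_arm: Moves the arm, as the interface text tells. Its arguments: {"type":"object","properties":{"plan":{"type":"array"},"claw":{"type":"number"},"force":{"type":"number"}},"required":["plan"]}

```bash
mkdir -p pics; cat > h.py <<'E'
import numpy as np,cv2
from cell import manip,camera,get_calibration
from scipy.spatial.transform import Rotation as Ro
def shot(n):
    c=get_calibration(n); im,d=camera(n); return c,im,d
def att(c):
    a=np.array(c["attitude"],float)
    return a if a.shape==(3,3) else Ro.from_euler('xyz',a).as_matrix()
def pts(c,d):
    v,u=np.mgrid[:d.shape[0],:d.shape[1]]
    p=np.stack([(u-c["cx"])/c["fx"]*d,(v-c["cy"])/c["fy"]*d,d],-1)
    return p@att(c).T+np.array(c["origin"])
E
python3 - <<'E'
from h import *
print(manip.read_state())
for n in("top","scene"):
    c,im,d=shot(n);print(c);cv2.imwrite(f"pics/{n}.png",im[...,::-1]);np.savez(f"{n}.npz",im=im,d=d,P=pts(c,d))
E
```

```text
{'clock': 0.0, 'joints': array([ 1.05237016e+00,  3.00503305e-01,  1.52161624e+00,  1.82918149e-05,
        1.32069207e+00, -6.65811761e-02]), 'qd': array([-0.00220644,  0.00095419,  0.0012096 ,  0.00096986, -0.0007888 ,
       -0.00035105]), 'effort': array([ 1.50353237e-03, -5.31818891e+01, -3.52721822e+01,  7.08759623e-02,
        2.45482719e-02, -1.26938030e-04]), 'eef_pos': array([239.99628137, 494.56873715, 204.85379515]), 'eef_rot': array([-3.14037757e+00, -9.87777031e-05,  2.68974307e+00]), 'wrist_force': array([0.1805007 , 0.26887997, 0.25494543]), 'moment': array([ 0.05553934, -0.01746469,  0.02626588]), 'finger_force': 0.0, 'finger_gap': 94.14064685804222}
{'fx': 514.8823978074254, 'fy': 514.8823978074254, 'cx': 325.4170862477067, 'cy': 200.42757282408115, 'origin': array([ 492.27457785,   27.30834069, 1314.89878073]), 'attitude': array([-3.06339482,  0.01102917, -1.58609999])}
{'fx': 412.51586659108585, 'fy': 412.51586659108585, 'cx': 325.7413260178053, 'cy': 198.37175310806904, 'origin': array([1020.8410625 ,  616.95640074,  763.81589355]), 'attitude': array([-2.28059157,  0.01053603,  2.46827133])}
```

View pics/top.png

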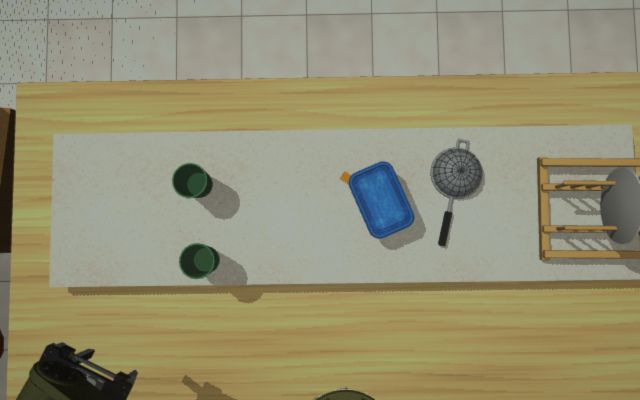

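The top view shows the blue lid centred near pixel (381,199), with the orange tab at its upper-left corner (345,177). The cups are well to the left at (192,180) and (199,260). The strainer is to the right at (457,172), with its handle running down to (444,245).

```bash
python3 - <<'E'
from h import *
for n in("top","scene"):
    z=np.load(n+".npz");im=z["im"];P=z["P"];d=z["d"]
    h=cv2.cvtColor(im,cv2.COLOR_RGB2HSV)
    m=(h[...,0]>98)&(h[...,0]<125)&(h[...,1]>120)&(d>0)&(P[...,2]>95)&(P[...,2]<125)&(abs(P[...,0]-500)<200)&(abs(P[...,1]+100)<200)
    q=P[m];print(n,m.sum(),"z pct",np.percentile(q[:,2],[5,25,50,75,95]))
    r=cv2.minAreaRect(q[:,:2].astype(np.float32));print(r)
    o=(h[...,0]>8)&(h[...,0]<20)&(h[...,1]>200)&(d>0)&(abs(P[...,0]-500)<170)&(abs(P[...,1]+100)<170)&(P[...,2]>70)
    print("tab",o.sum(),P[o].mean(0) if o.any() else None)
    s=(P[...,2]>58)&(P[...,1]<-160)&(P[...,1]>-330)&(P[...,0]>350)&(P[...,0]<700)
    print("strainer",P[s].min(0),P[s].max(0))
    sh=P[(abs(P[...,0]-500)<60)&(abs(P[...,1]-80)<60)&(d>0)];print("shelf z",np.median(sh[:,2]))
E
```

```text
top 3196 z pct [101.9802201  104.50731122 106.21794932 108.01248889 110.67383173]
((587.8804931640625, -91.84898376464844), (166.15817260742188, 112.47882080078125), 22.325557708740234)
tab 33 [643.8764963   -7.9294562  101.71054271]
strainer [ 399.24830697 -329.93384444   58.02579305] [ 699.98048548 -160.12093405  112.83877086]
shelf z 50.77053754459712
scene 1679 z pct [100.84060542 102.36192959 103.3999717  104.47432461 106.28047208]
((591.4502563476562, -87.93742370605469), (164.83810424804688, 107.99446868896484), 22.4230899810791)
tab 0 None
strainer [ 479.56376674 -328.4596935    58.02214548] [ 699.79627085 -160.1271984   106.95377935]
shelf z 47.97997502218482
```

>>> jog_arm(plan=[0,0,0.05,0,0,0,0.02,-0.03,0.08,0,0,0,0.05,-0.07,0.08,0,0,0,0.075,-0.11,0.08,0,0,0,0.1,-0.15,0.08,0,0,0,0.125,-0.19,0.08,0,0,0,0.15,-0.23,0.08,0,0,0,0.175,-0.27,0.08,0,0,0,0.2,-0.31,0.08,0,0,0,0.225,-0.35,0.08,0,0,0,0.25,-0.39,0.08,0,0,0,0.275,-0.43,0.08,0,0,0,0.295,-0.47,0.08,0,0,0,0.315,-0.51,0.08,0,0,0,0.33,-0.54,0.08,0,0,0,0.34,-0.57,0.08,0,0,0,0.348,-0.587,0.08,0,0,0,0.348,-0.587,0.08,0,0,0], claw=0, force=5)

```text
clock: 1.9
eef_pos: [588.3, -94.1, 284.4]
eef_rot: [-3.141, -0.001, 2.687]
wrist_force: [0.1, 0.3, -0.2]
finger_gap: 0.6
finger_force: 0.0
```

```bash
python3 - <<'E'
from h import *
s=manip.read_state();print(s["clock"],s["joints"],s["eef_pos"],s["eef_rot"],s["wrist_force"],s["finger_gap"])
c,im,d=shot("wrist");print(c);cv2.imwrite("pics/w1.png",im[...,::-1]);np.savez("w1.npz",im=im,d=d,P=pts(c,d))
E
```

```text
1.9 [-2.19969991e-01  3.61845984e-01  1.25821597e+00 -1.96137126e-04
  1.52303980e+00 -1.33656576e+00] [588.34645395 -94.09779643 284.40838999] [-3.14105185e+00 -1.42242009e-03  2.68740122e+00] [ 0.0557024   0.33340451 -0.20340948] 0.5677757060435027
{'fx': 315.47911139054503, 'fy': 315.47911139054503, 'cx': 315.3715916884014, 'cy': 201.27849231991985, 'origin': array([528.7236331 , -65.42878113, 464.2644038 ]), 'attitude': array([2.90696691e+00, 5.35761428e-04, 1.11775013e+00])}
```

View pics/w1.png

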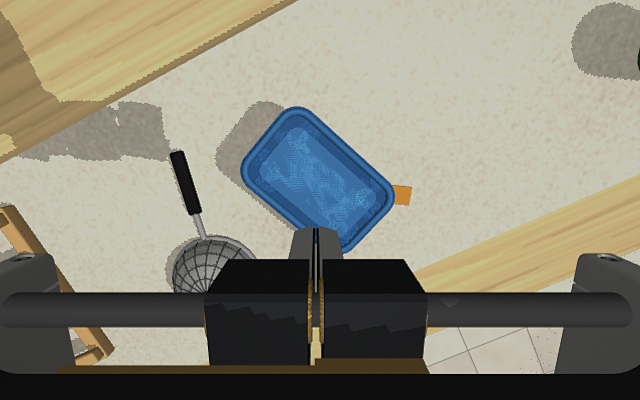

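The wrist view shows the lid spanning pixels (242..393, 107..250), with the tab at (403,195). The fingers hide its lower edge near (318,240). I'll fit the known rounded-rectangle outline to the visible edge.

```bash
cat > fit.py <<'E'
from h import *
from scipy.optimize import least_squares
def fit(n,f,c,drop,zp=105.):
    z=np.load(f);im=z["im"]
    h=cv2.cvtColor(im,cv2.COLOR_RGB2HSV)
    m=((h[...,0]>98)&(h[...,0]<125)&(h[...,1]>110)).astype(np.uint8)
    k,_=cv2.findContours(m,cv2.RETR_EXTERNAL,cv2.CHAIN_APPROX_NONE)
    k=max(k,key=cv2.contourArea)[:,0,:].astype(float)
    k=k[~drop(k)]
    r=np.c_[(k[:,0]-c["cx"])/c["fx"],(k[:,1]-c["cy"])/c["fy"],np.ones(len(k))]@att(c).T
    o=np.array(c["origin"]);p=(o+r*((zp-o[2])/r[:,2])[:,None])[:,:2]
    def res(v):
        a=v[2];q=(p-v[:2])@np.array([[np.cos(a),-np.sin(a)],[np.sin(a),np.cos(a)]])
        e=abs(q)-np.array([84,56.5])+26
        return np.linalg.norm(np.maximum(e,0),axis=1)+np.minimum(e.max(1),0)-26
    s=least_squares(res,[588,-92,.39],loss="soft_l1")
    print(n,len(p),s.x[:2],np.degrees(s.x[2]),"rms",np.sqrt(np.mean(res(s.x)**2)),"mean abs",abs(res(s.x)).mean())
if __name__=="__main__":
    fit("wrist","w1.npz",get_calibration("wrist"),lambda k:(k[:,1]>215)&(k[:,0]>275)&(k[:,0]<355))
    fit("top","top.npz",get_calibration("top"),lambda k:k[:,0]<0)
    z=np.load("w1.npz");P=z["P"]
    for u,v in [(297,109),(246,165),(391,190),(340,140),(318,180)]:print(P[v-2:v+3,u-2:u+3].reshape(-1,3).mean(0).round(1))
E
python3 fit.py
```

```text
wrist 280 [589.20297159 -90.87113496] 22.317900347471454 rms 0.8462740978381296 mean abs 0.716756040784335
top 195 [587.95459741 -91.58093512] 22.480923700269297 rms 2.1495782593224058 mean abs 2.0290963536929145
[503.8 -75.8 106.9]
[ 533.  -154.8  108.3]
[631.7 -18.6 106.6]
[554.9 -47.2  99.6]
[584.3 -89.3 106.3]
```

```bash
cat > path.py <<'E'
from h import *
C=np.array([589,-91.]);a=np.radians(22.35)
def loop():
    hx,hy,r=78,50.5,20
    pts=[]
    for cx,cy,t0 in[(58,30.5,45),(58,-30.5,0),(-58,-30.5,-90),(-58,30.5,-180),(58,30.5,-270)]:
        for t in range(0,(45 if t0 in(45,-270) else 90)+1): pts.append((cx+r*np.cos(np.radians(t0-t)),cy+r*np.sin(np.radians(t0-t))))
    # dense
    p=np.array(pts);s=np.r_[0,np.cumsum(np.linalg.norm(np.diff(p,axis=0),axis=1))]
    return p,s
p,s=loop();L=s[-1]
def w(u):
    u=u%L;q=np.array([np.interp(u,s,p[:,0]),np.interp(u,s,p[:,1])])
    return C+np.array([np.cos(a)*q[0]-np.sin(a)*q[1],np.sin(a)*q[0]+np.cos(a)*q[1]])
if __name__=="__main__":
    print("L",L,"start",w(0)); N=20;ds=2.65
    for k in range(10):
        b=w(k*N*ds)
        print(k,(b).round(1),"|"," ".join("%.1f,%.1f"%tuple(w(k*N*ds+i*ds)-b) for i in range(1,N+1)))
    st=manip.read_state();print(st["eef_pos"],st["clock"])
E
python3 path.py
```

```text
L 479.6621111765863 start [638.74691973 -22.27844601]
0 [638.7 -22.3] | 2.4,-1.2 4.6,-2.7 6.5,-4.4 8.3,-6.4 9.7,-8.6 10.9,-11.0 11.9,-13.5 12.9,-15.9 13.9,-18.4 14.9,-20.8 15.9,-23.3 16.9,-25.7 17.9,-28.2 18.9,-30.6 19.9,-33.1 20.9,-35.5 22.0,-38.0 23.0,-40.4 24.0,-42.9 25.0,-45.3
1 [663.7 -67.6] | 1.0,-2.5 2.0,-4.9 3.0,-7.4 4.0,-9.8 5.0,-12.3 6.0,-14.7 7.1,-17.2 8.1,-19.6 9.1,-22.1 9.9,-24.6 10.4,-27.2 10.5,-29.8 10.3,-32.5 9.7,-35.1 8.8,-37.5 7.6,-39.9 6.1,-42.1 4.3,-44.0 2.3,-45.7 0.0,-47.1
2 [ 663.8 -114.7] | -2.4,-1.1 -4.9,-2.1 -7.3,-3.1 -9.8,-4.1 -12.2,-5.1 -14.7,-6.1 -17.1,-7.2 -19.6,-8.2 -22.0,-9.2 -24.5,-10.2 -26.9,-11.2 -29.4,-12.2 -31.8,-13.2 -34.3,-14.2 -36.7,-15.2 -39.2,-16.2 -41.6,-17.2 -44.1,-18.2 -46.5,-19.2 -49.0,-20.3
3 [ 614.8 -135. ] | -2.5,-1.0 -4.9,-2.0 -7.4,-3.0 -9.8,-4.0 -12.3,-5.0 -14.7,-6.0 -17.2,-7.1 -19.6,-8.1 -22.1,-9.1 -24.5,-10.1 -27.0,-11.1 -29.4,-12.1 -31.9,-13.1 -34.3,-14.1 -36.8,-15.1 -39.2,-16.1 -41.7,-17.1 -44.1,-18.1 -46.6,-19.1 -49.0,-20.2
4 [ 565.8 -155.2] | -2.5,-1.0 -4.9,-2.0 -7.4,-3.0 -9.8,-4.0 -12.3,-5.0 -14.8,-5.7 -17.4,-6.1 -20.1,-6.1 -22
[... 544 characters left out ...]
3,32.5 32.7,33.5
7 [537.5 -57.6] | 2.5,1.0 4.9,2.0 7.4,3.0 9.8,4.0 12.3,5.0 14.7,6.0 17.2,7.1 19.6,8.1 22.1,9.1 24.5,10.1 27.0,11.1 29.4,12.1 31.9,13.1 34.3,14.1 36.8,15.1 39.2,16.1 41.7,17.1 44.1,18.1 46.6,19.1 49.0,20.2
8 [586.5 -37.4] | 2.5,1.0 4.9,2.0 7.4,3.0 9.8,4.0 12.3,5.0 14.7,6.0 17.2,7.1 19.6,8.1 22.1,9.1 24.5,10.1 27.0,11.1 29.4,12.1 31.9,13.1 34.3,14.1 36.8,15.1 39.3,16.0 41.9,16.5 44.5,16.7 47.1,16.5 49.7,16.0
9 [636.2 -21.4] | 2.5,-0.9 4.9,-2.0 7.1,-3.5 9.1,-5.3 10.8,-7.3 12.2,-9.5 13.4,-11.9 14.4,-14.3 15.4,-16.8 16.4,-19.2 17.4,-21.7 18.4,-24.1 19.4,-26.6 20.4,-29.0 21.4,-31.5 22.5,-33.9 23.5,-36.4 24.5,-38.8 25.5,-41.3 26.5,-43.7
[588.0533669  -92.78264418 284.67817877] 1.95
```

>>> jog_arm(plan=[0.025,0.035,-0.02,0,0,0,0.0506,0.0699,-0.05,0,0,0,0.0506,0.0699,-0.09,0,0,0,0.0506,0.0699,-0.125,0,0,0,0.0506,0.0699,-0.15,0,0,0,0.0506,0.0699,-0.16,0,0,0,0.0506,0.0699,-0.165,0,0,0,0.0506,0.0699,-0.165,0,0,0,0.0506,0.0699,-0.165,0,0,0,0.0506,0.0699,-0.165,0,0,0])

```text
clock: 2.95
eef_pos: [639.2, -22.3, 121.7]
eef_rot: [3.141, 0.002, 2.69]
wrist_force: [-0.1, -0.3, -0.0]
finger_gap: 0.5
finger_force: 0.0
```

```bash
python3 - <<'E'
from h import *
F=[]
for i in range(4):
    camera("wrist");s=manip.read_state();F.append(s["wrist_force"]);print(s["clock"],s["eef_pos"],s["wrist_force"])
print(np.mean(F,0),np.std(F,0))
E
```

```text
3.0 [639.07372194 -22.33074177 121.52247516] [0.32113803 0.27736601 0.03781108]
3.05 [638.98788704 -22.34079683 121.26214004] [ 0.85277877 -0.93950474 -0.58557074]
3.1 [638.90912747 -22.36115069 121.05757394] [ 0.10890738  0.45236661 -0.84548619]
3.15 [638.84278077 -22.34274033 120.8736118 ] [-0.27158826 -0.76826563  0.99444853]
[ 0.25280898 -0.24450944 -0.09969933] [0.4063043  0.61549355 0.70857916]
```

>>> jog_arm(plan=[0,0,-0.003,0,0,0,0,0,-0.006,0,0,0,0,0,-0.009,0,0,0,0,0,-0.01,0,0,0,0,0,-0.0105,0,0,0,0,0,-0.011,0,0,0,0,0,-0.011,0,0,0,0,0,-0.011,0,0,0])

```text
clock: 3.95
eef_pos: [638.7, -22.3, 109.5]
eef_rot: [3.142, 0.0, 2.69]
wrist_force: [0.5, -0.2, -0.3]
finger_gap: 0.5
finger_force: 0.0
```

```bash
cat > m.py <<'E'
from h import *
import sys
F=[];Z=[]
for i in range(int(sys.argv[1])):
    camera("wrist");s=manip.read_state();F.append(s["wrist_force"]);Z.append(s["eef_pos"])
print(s["clock"],np.mean(F,0).round(2),np.std(F,0).round(2),np.array(Z)[:,2].round(2),Z[-1].round(2))
E
python3 m.py 8
```

```text
4.35 [-0.35  0.25  0.17] [0.72 0.73 0.34] [109.55 109.53 109.53 109.51 109.48 109.48 109.47 109.46] [638.72 -22.3  109.46]
```

>>> jog_arm(plan=[0,0,-0.0005,0,0,0,0,0,-0.001,0,0,0,0,0,-0.001,0,0,0,0,0,-0.001,0,0,0])

```text
clock: 4.75
eef_pos: [638.7, -22.3, 108.4]
eef_rot: [-3.142, -0.0, 2.69]
wrist_force: [0.8, 0.2, -0.1]
finger_gap: 0.6
finger_force: 0.0
```

```bash
python3 m.py 8
```

```text
5.15 [ 0.09 -0.04 -0.27] [0.61 0.42 0.48] [108.42 108.44 108.47 108.45 108.43 108.43 108.45 108.44] [638.72 -22.31 108.44]
```

>>> jog_arm(plan=[0,0,-0.0004,0,0,0,0,0,-0.0008,0,0,0,0,0,-0.0008,0,0,0,0,0,-0.0008,0,0,0])

```text
clock: 5.55
eef_pos: [638.8, -22.3, 107.8]
eef_rot: [3.142, 0.0, 2.69]
wrist_force: [0.5, -0.8, 1.7]
finger_gap: 0.4
finger_force: 1.0
```

```bash
python3 m.py 8
```

```text
5.95 [-0.19 -0.08  1.98] [0.38 0.39 0.54] [107.76 107.75 107.74 107.71 107.7  107.68 107.67 107.68] [638.75 -22.31 107.68]
```

>>> jog_arm(plan=[0.0024,-0.0012,0,0,0,0,0.0046,-0.0027,0,0,0,0,0.0065,-0.0044,0,0,0,0,0.0083,-0.0064,0,0,0,0,0.0097,-0.0086,0,0,0,0,0.0109,-0.011,0,0,0,0,0.0119,-0.0135,0,0,0,0,0.0129,-0.0159,0,0,0,0,0.0139,-0.0184,0,0,0,0,0.0149,-0.0208,0,0,0,0,0.0159,-0.0233,0,0,0,0,0.0169,-0.0257,0,0,0,0,0.0179,-0.0282,0,0,0,0,0.0189,-0.0306,0,0,0,0,0.0199,-0.0331,0,0,0,0,0.0209,-0.0355,0,0,0,0,0.022,-0.038,0,0,0,0,0.023,-0.0404,0,0,0,0,0.024,-0.0429,0,0,0,0,0.025,-0.0453,0,0,0,0])

```text
clock: 7.95
eef_pos: [663.8, -67.8, 107.6]
eef_rot: [3.142, -0.0, 2.69]
wrist_force: [-0.3, 1.2, 2.9]
finger_gap: 0.4
finger_force: 1.1
```

```bash
python3 m.py 5
```

```text
8.2 [ 0.53 -0.52  2.21] [0.47 1.27 0.44] [107.65 107.65 107.69 107.7  107.74] [663.85 -67.93 107.74]
```

>>> jog_arm(plan=[0.001,-0.0025,0,0,0,0,0.002,-0.0049,0,0,0,0,0.003,-0.0074,0,0,0,0,0.004,-0.0098,0,0,0,0,0.005,-0.0123,0,0,0,0,0.006,-0.0147,0,0,0,0,0.0071,-0.0172,0,0,0,0,0.0081,-0.0196,0,0,0,0,0.0091,-0.0221,0,0,0,0,0.0099,-0.0246,0,0,0,0,0.0104,-0.0272,0,0,0,0,0.0105,-0.0298,0,0,0,0,0.0103,-0.0325,0,0,0,0,0.0097,-0.0351,0,0,0,0,0.0088,-0.0375,0,0,0,0,0.0076,-0.0399,0,0,0,0,0.0061,-0.0421,0,0,0,0,0.0043,-0.044,0,0,0,0,0.0023,-0.0457,0,0,0,0,0,-0.0471,0,0,0,0])

```text
clock: 10.2
eef_pos: [663.6, -114.9, 107.7]
eef_rot: [-3.142, 0.0, 2.69]
wrist_force: [0.9, 0.8, 1.3]
finger_gap: 0.1
finger_force: 1.0
```

```bash
python3 m.py 5
```

```text
10.45 [-0.4  -0.53  2.45] [0.81 0.35 0.47] [107.7  107.71 107.65 107.62 107.56] [ 663.48 -114.93  107.56]
```

>>> jog_arm(plan=[-0.0024,-0.0011,0,0,0,0,-0.0049,-0.0021,0,0,0,0,-0.0073,-0.0031,0,0,0,0,-0.0098,-0.0041,0,0,0,0,-0.0122,-0.0051,0,0,0,0,-0.0147,-0.0061,0,0,0,0,-0.0171,-0.0072,0,0,0,0,-0.0196,-0.0082,0,0,0,0,-0.022,-0.0092,0,0,0,0,-0.0245,-0.0102,0,0,0,0,-0.0269,-0.0112,0,0,0,0,-0.0294,-0.0122,0,0,0,0,-0.0318,-0.0132,0,0,0,0,-0.0343,-0.0142,0,0,0,0,-0.0367,-0.0152,0,0,0,0,-0.0392,-0.0162,0,0,0,0,-0.0416,-0.0172,0,0,0,0,-0.0441,-0.0182,0,0,0,0,-0.0465,-0.0192,0,0,0,0,-0.049,-0.0203,0,0,0,0])

```text
clock: 12.45
eef_pos: [614.5, -135.1, 107.6]
eef_rot: [3.142, -0.0, 2.69]
wrist_force: [0.8, 0.8, 2.7]
finger_gap: 0.4
finger_force: 1.1
```

```bash
python3 m.py 5
```

```text
12.7 [-0.48 -0.36  2.19] [0.4  0.73 0.44] [107.67 107.65 107.61 107.57 107.51] [ 614.41 -135.13  107.51]
```

>>> jog_arm(plan=[-0.0025,-0.001,0,0,0,0,-0.0049,-0.002,0,0,0,0,-0.0074,-0.003,0,0,0,0,-0.0098,-0.004,0,0,0,0,-0.0123,-0.005,0,0,0,0,-0.0147,-0.006,0,0,0,0,-0.0172,-0.0071,0,0,0,0,-0.0196,-0.0081,0,0,0,0,-0.0221,-0.0091,0,0,0,0,-0.0245,-0.0101,0,0,0,0,-0.027,-0.0111,0,0,0,0,-0.0294,-0.0121,0,0,0,0,-0.0319,-0.0131,0,0,0,0,-0.0343,-0.0141,0,0,0,0,-0.0368,-0.0151,0,0,0,0,-0.0392,-0.0161,0,0,0,0,-0.0417,-0.0171,0,0,0,0,-0.0441,-0.0181,0,0,0,0,-0.0466,-0.0191,0,0,0,0,-0.049,-0.0202,0,0,0,0])

```text
clock: 14.7
eef_pos: [565.5, -155.3, 107.7]
eef_rot: [3.142, 0.0, 2.69]
wrist_force: [1.7, 0.2, 1.8]
finger_gap: 0.8
finger_force: 1.1
```

```bash
python3 m.py 5; python3 - <<'E'
from h import *
c,im,d=shot("wrist");cv2.imwrite("pics/w2.png",im[...,::-1]);np.savez("w2.npz",im=im,d=d)
E
```

```text
14.95 [-0.93 -0.57  2.19] [1.08 0.46 0.29] [107.67 107.62 107.6  107.56 107.55] [ 565.44 -155.33  107.55]
```

View pics/w2.png

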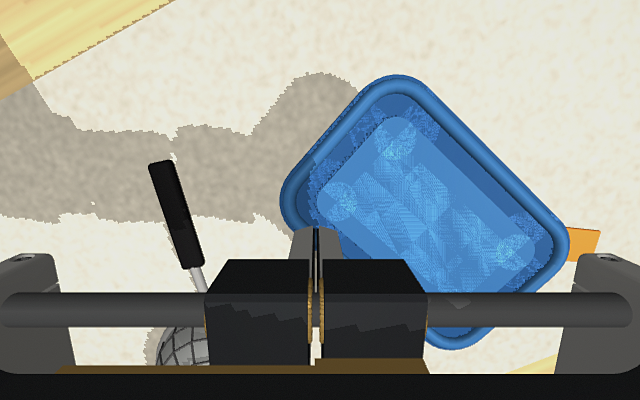

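The fingertips rest on the bead at about (317,230), on the lid's long side, and the box looks undisturbed. I'll check its pose by fit and keep going.

```bash
python3 - <<'E'
from fit import *
fit("w2","w2.npz",get_calibration("wrist"),lambda k:(k[:,1]>215)&(k[:,0]<445)|(k[:,1]>285))
E
```

```text
w2 390 [589.17720145 -92.54553703] 22.673104488570367 rms 0.5984474813323964 mean abs 0.3605210805695255
```

>>> jog_arm(plan=[-0.0025,-0.001,0,0,0,0,-0.0049,-0.002,0,0,0,0,-0.0074,-0.003,0,0,0,0,-0.0098,-0.004,0,0,0,0,-0.0123,-0.005,0,0,0,0,-0.0148,-0.0057,0,0,0,0,-0.0174,-0.0061,0,0,0,0,-0.0201,-0.0061,0,0,0,0,-0.0227,-0.0057,0,0,0,0,-0.0253,-0.005,0,0,0,0,-0.0277,-0.004,0,0,0,0,-0.03,-0.0027,0,0,0,0,-0.0321,-0.0011,0,0,0,0,-0.034,0.0008,0,0,0,0,-0.0356,0.0029,0,0,0,0,-0.0369,0.0052,0,0,0,0,-0.0379,0.0077,0,0,0,0,-0.0389,0.0101,0,0,0,0,-0.0399,0.0126,0,0,0,0,-0.0409,0.015,0,0,0,0])

```text
clock: 17.0
eef_pos: [524.7, -140.0, 107.6]
eef_rot: [-3.142, -0.0, 2.69]
wrist_force: [0.0, -1.6, 1.2]
finger_gap: 1.0
finger_force: 1.1
```

```bash
python3 m.py 5
```

```text
17.25 [-0.25  0.74  2.5 ] [0.45 1.   0.37] [107.62 107.63 107.58 107.58 107.55] [ 524.69 -139.89  107.55]
```

>>> jog_arm(plan=[-0.001,0.0025,0,0,0,0,-0.002,0.0049,0,0,0,0,-0.003,0.0074,0,0,0,0,-0.004,0.0098,0,0,0,0,-0.005,0.0123,0,0,0,0,-0.006,0.0147,0,0,0,0,-0.0071,0.0172,0,0,0,0,-0.0081,0.0196,0,0,0,0,-0.0091,0.0221,0,0,0,0,-0.0101,0.0245,0,0,0,0,-0.0111,0.027,0,0,0,0,-0.0121,0.0294,0,0,0,0,-0.0131,0.0319,0,0,0,0,-0.0141,0.0343,0,0,0,0,-0.0151,0.0368,0,0,0,0,-0.0161,0.0392,0,0,0,0,-0.0171,0.0417,0,0,0,0,-0.0181,0.0441,0,0,0,0,-0.0191,0.0466,0,0,0,0,-0.0201,0.049,0,0,0,0])

```text
clock: 19.25
eef_pos: [504.6, -91.0, 107.6]
eef_rot: [-3.142, -0.0, 2.69]
wrist_force: [0.5, -2.0, 2.0]
finger_gap: 0.7
finger_force: 1.0
```

```bash
python3 m.py 5
```

```text
19.5 [-0.21  1.14  2.13] [0.53 0.67 0.38] [107.64 107.63 107.61 107.57 107.56] [504.59 -90.93 107.56]
```

>>> jog_arm(plan=[-0.0007,0.0026,0,0,0,0,-0.001,0.0052,0,0,0,0,-0.0009,0.0078,0,0,0,0,-0.0005,0.0105,0,0,0,0,0.0002,0.013,0,0,0,0,0.0012,0.0154,0,0,0,0,0.0026,0.0177,0,0,0,0,0.0043,0.0198,0,0,0,0,0.0062,0.0216,0,0,0,0,0.0083,0.0231,0,0,0,0,0.0107,0.0244,0,0,0,0,0.0131,0.0254,0,0,0,0,0.0156,0.0264,0,0,0,0,0.018,0.0274,0,0,0,0,0.0205,0.0285,0,0,0,0,0.0229,0.0295,0,0,0,0,0.0254,0.0305,0,0,0,0,0.0278,0.0315,0,0,0,0,0.0303,0.0325,0,0,0,0,0.0327,0.0335,0,0,0,0])

```text
clock: 21.5
eef_pos: [537.6, -57.6, 107.7]
eef_rot: [3.142, 0.0, 2.69]
wrist_force: [-1.4, -0.3, 2.7]
finger_gap: 0.2
finger_force: 1.1
```

```bash
python3 m.py 5
```

```text
21.75 [0.43 0.22 2.07] [1.02 0.73 0.29] [107.67 107.68 107.73 107.72 107.77] [537.69 -57.57 107.77]
```

>>> jog_arm(plan=[0.0025,0.001,0,0,0,0,0.0049,0.002,0,0,0,0,0.0074,0.003,0,0,0,0,0.0098,0.004,0,0,0,0,0.0123,0.005,0,0,0,0,0.0147,0.006,0,0,0,0,0.0172,0.0071,0,0,0,0,0.0196,0.0081,0,0,0,0,0.0221,0.0091,0,0,0,0,0.0245,0.0101,0,0,0,0,0.027,0.0111,0,0,0,0,0.0294,0.0121,0,0,0,0,0.0319,0.0131,0,0,0,0,0.0343,0.0141,0,0,0,0,0.0368,0.0151,0,0,0,0,0.0392,0.0161,0,0,0,0,0.0417,0.0171,0,0,0,0,0.0441,0.0181,0,0,0,0,0.0466,0.0191,0,0,0,0,0.049,0.0202,0,0,0,0])

```text
clock: 23.75
eef_pos: [586.6, -37.4, 107.7]
eef_rot: [-3.142, 0.0, 2.69]
wrist_force: [-1.5, -1.2, 2.6]
finger_gap: 0.4
finger_force: 1.1
```

```bash
python3 m.py 5
```

```text
24.0 [0.83 0.39 1.84] [0.52 0.67 0.51] [107.68 107.65 107.68 107.73 107.78] [586.7  -37.38 107.78]
```

>>> jog_arm(plan=[0.0025,0.001,0,0,0,0,0.0049,0.002,0,0,0,0,0.0074,0.003,0,0,0,0,0.0098,0.004,0,0,0,0,0.0123,0.005,0,0,0,0,0.0147,0.006,0,0,0,0,0.0172,0.0071,0,0,0,0,0.0196,0.0081,0,0,0,0,0.0221,0.0091,0,0,0,0,0.0245,0.0101,0,0,0,0,0.027,0.0111,0,0,0,0,0.0294,0.0121,0,0,0,0,0.0319,0.0131,0,0,0,0,0.0343,0.0141,0,0,0,0,0.0368,0.0151,0,0,0,0,0.0393,0.016,0,0,0,0,0.0419,0.0165,0,0,0,0,0.0445,0.0167,0,0,0,0,0.0471,0.0165,0,0,0,0,0.0497,0.016,0,0,0,0])

```text
clock: 26.0
eef_pos: [636.3, -21.4, 107.6]
eef_rot: [3.142, -0.0, 2.69]
wrist_force: [-2.1, 0.0, 2.4]
finger_gap: 1.1
finger_force: 1.1
```

>>> jog_arm(plan=[0.0025,-0.0009,0,0,0,0,0.0049,-0.002,0,0,0,0,0.0071,-0.0035,0,0,0,0,0.0091,-0.0053,0,0,0,0,0.0108,-0.0073,0,0,0,0,0.0108,-0.0073,0,0,0,0,0.0108,-0.0073,0,0,0,0])

```text
clock: 26.7
eef_pos: [647.2, -29.1, 107.8]
eef_rot: [3.142, 0.001, 2.69]
wrist_force: [0.9, 0.2, 1.1]
finger_gap: 0.8
finger_force: 1.0
```

```bash
python3 m.py 3
```

```text
26.85 [ 1.34 -1.7   1.61] [0.15 0.07 0.38] [107.8  107.78 107.78] [647.05 -28.98 107.78]
```

>>> jog_arm(plan=[0,0,0.002,0,0,0,0,0,0.007,0,0,0,0,0,0.02,0,0,0,0,0,0.04,0,0,0,0,0,0.07,0,0,0,0,0,0.1,0,0,0,0,0,0.13,0,0,0,-0.01,0.03,0.16,0,0,0,-0.03,0.06,0.18,0,0,0,-0.06,0.09,0.18,0,0,0,-0.09,0.12,0.18,0,0,0,-0.1,0.14,0.18,0,0,0,-0.1,0.14,0.18,0,0,0,-0.1,0.14,0.18,0,0,0,-0.1,0.14,0.18,0,0,0])

```text
clock: 28.35
eef_pos: [547.4, 110.4, 287.8]
eef_rot: [-3.141, 0.0, 2.689]
wrist_force: [0.5, -0.4, -0.6]
finger_gap: 0.3
finger_force: 0.0
```

```bash
python3 - <<'E'
from fit import *
c,im,d=shot("top");cv2.imwrite("pics/t2.png",im[...,::-1]);np.savez("t2.npz",im=im,d=d)
fit("top2","t2.npz",c,lambda k:k[:,0]<0)
E
```

```text
top2 195 [587.90441205 -91.55703827] 22.456189900168162 rms 2.1585037747788327 mean abs 2.040500344449485
```

View pics/t2.png

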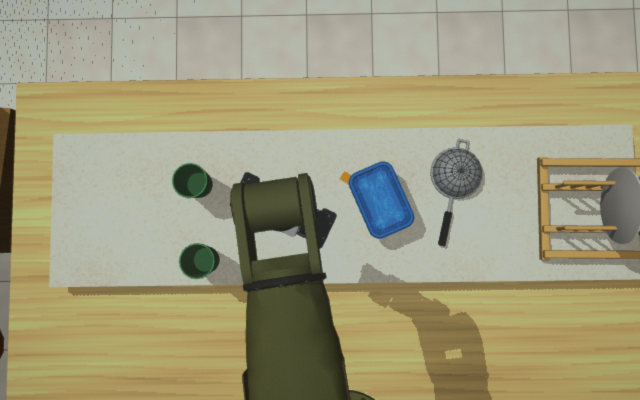

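The box has moved less than 0.1 mm and is still at (381,199). The cups and strainer haven't moved, and the arm is clear of everything.

```bash
python3 -c "
from cell import manip
print(manip.sign_off())"
```

```text
the job is handed in; nothing more can be done
None
```

I ran the fingertips clockwise once round the lid's rim, from the tab corner back to it, at about 2 N wherever I checked; the box, cups and strainer did not move, the hand is clear, and the job was handed in at about 28 s.

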